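# Hook the keeper bar over the board carrier and latch it

## Task

Secure the small circuit board in its carrier with the keeper bar, the one with the oblong eye that stands on edge in the bar stand: tilt its eye past the wide head of the carrier's stud, then level the bar so that its tail lies down in the forked seat and the eye can no longer lift off. Then swing the turn latch squarely across the tail. Leave the plain bar in the stand and do not knock over the flux bottle.

Things in the scene. Friction and masses are not known exactly. Their poses are not given: they have to be found in the camera images.
- keeper_bar: Loose keeper bar, 0.13 kg, same on both faces. Flat steel-grey stem 30 wide, 8 thick, with an oblong eye of 6 mm steel rod at one end. Origin at mid width and mid thickness, near the centre of mass. x along the bar: eye centre at +69, stem from -71 (tail end) to +52. y across the width, z normal to the faces. Starts on edge (z level) in one slot of the stand.
- eye (a point): Centre of the keeper bar's eye, mid thickness. The opening is 28 along the bar (x) and 48 across it (y), with round ends; outside, the eye measures 40 by 60. Gripped from above while on edge, the bar cannot be levelled: lay it flat on the free bench in front of the carrier (leant over, it falls flat by itself) and take it again across its width.
- tail (a point): Point on the keeper bar's middle line at x = -56, mid thickness, 15 mm from the tail end.
- bar_stand: Grey stand, fixed. Base 86 x 112 x 8; combs 8 thick, 42 high at x = -35 and +35, with open slots 11 wide, 18 deep at y = -27.5 and +27.5. Origin on the bench under its centre, z up. Bars stand in it on edge along its x, the eye to +x past the comb; middle line 39 and stem's upper edge 54 above the bench. 62 mm are free for fingers between the combs. Which bar is in which slot varies.
- plain_bar: Plain steel-grey bar 142 x 30 x 8 with a round hole near each end and no eye, on edge in the other slot. Origin at its centre. Stays where it is.
- carrier: Board carrier, fixed: black plate 207 x 104 x 12 (x -112 to +95, y -52 to +52) with a small circuit board between rails (nothing there over 22 above the bench), a headed stud at x = +65, a forked seat at x = -57 and a turn latch beside the seat. Origin on the bench, z up. The mounted bar lies along its x, eye round the stud, tail in the fork, stem's underside 25 above the bench.
- stud_seat (a point): On the stud's axis, 29 above the bench: mid thickness of the mounted bar. Stud: collar 28 across, top 26 above the bench; shank 10 across; flat round head 34 across, underside 37, top 41 above the bench. Level, the eye (28) cannot pass the head. Mounted, it can shift 9 mm either way along the bar.
- stud_head (a point): Centre of the head's top, 41 above the bench. The eye passes it so: tilt the bar about 30 degrees with the eye's outer end low; lower that end beyond the head's far edge (far from the seat); draw the bar towards the seat so that it goes under the head, until the rod is less than 5 mm from the shank; lower the tail until level.
- tail_seat (a point): Middle of the forked seat, 29 above the bench: mid thickness of the mounted bar. Seat floor 25 above the bench, 16 long along the carrier's x; two cheeks 38 apart (the stem is 30 wide), 31 above the bench.
- latch (a joint): Turn latch, a flat steel arm on an upright post beside the seat. 0 = open, arm along the carrier's -x, clear of the bar; grows clockwise seen from above; 1.57 = closed, square across the tail, arm along the carrier's +y; stop at 1.62. Stays where left (about 1 N at the knob). The arm's underside is 35 above the bench, 2 mm over the mounted bar: it closes only over a bar down in the seat.
- latch_hinge (a point): On the latch's axis of turn, 35 above the bench, at x = -57, y = -36 in the carrier's frame.
- latch_knob (a point): Top centre of the latch's upright round black knob: 14 across, 20 tall above the arm, 42 from the axis of turn; this point is 60 above the bench.
- flux_bottle: Upright flux bottle, 42 across, 103 tall with its needle, loose, standing behind the stand and the carrier. Origin at its underside. Stays upright.

How it is judged:
At the end, for the whole second after the job is handed in: The keeper bar lies level (0.06 rad, either face up) and still, its eye round the stud under the head (centre within 18 mm of the axis, 4 mm of seated height), its tail down in the forked seat (4 mm in height, 6 mm sideways), the turn latch across it (joint above 1.35) (z of eye in the frame of stud_seat between -0.004 and 0.004 m and horizontal distance between eye and stud_seat below 0.018 m and z of tail in the frame of tail_seat between -0.003 and 0.004 m and y of tail in the frame of tail_seat between -0.006 and 0.006 m and angle between the z axis of keeper_bar and the z axis of carrier, either way round below 0.06 rad and value of joint latch above 1.35 rad and linear speed of keeper_bar below 0.02 m/s); the robot touches nothing.
It fails at once if the plain bar is taken out of its slot or shoved along it (distance of plain_bar from where it was at the start of the episode above 0.025 m).
It fails at once if the flux bottle is knocked over (angle between flux_bottle's own z axis and vertical above 0.5 rad).
It also fails if it takes over 48 s, if anything falls off the work surface, if the arm or the gripper's body presses on something with over 40 N, if the wrist force passes 120 N, or if a joint passes its speed limit or range.

## Robot

A 7-joint arm with a two-finger parallel gripper is mounted at the origin on a cart in front of the work surface, level with it; the furniture and walls round the work are solid. World frame = base frame: x ahead of the robot, y to its left, z up, the work surface at z = 0. Lengths are in m, angles in rad, forces in N, time in s.
With the tool pointing down it reaches from about 0.4 to 0.875 m from the base axis. Payload 19.3 kg.
Tool frame: the origin (TCP) lies at the very end of the fingers, on their centre line; the grasp point (between the pads) lies 19 mm behind it; z points along the fingers, y is the line along which they close (so a half turn about z gives the same grasp; the last joint's range is limited). The gripper opens to 85 mm and grips with 20 to 120 N. Pads are 22 mm wide; open, the fingers measure 114 mm over their backs; the gripper's body (76 mm by 85 mm) begins 54 mm behind the grasp point. The pads swing forward as they close: fully open they stand 13 mm farther back than shut.
Start: joints at [-1.336, 0.521, -0.036, 1.599, 0.021, 1.021, -0.113], TCP at [0.188, 0.596, 0.231] pointing down, gripper open.
Joint ranges: [-2.91, 2.91], [-0.3, 2.13], [-1.5, 1.42], [0.17, 2.43], [-1.26, 4.41], [0.16, 1.93], [-2.52, 2.52]. Speed limits (rad/s): [1.89, 1.89, 2.39, 2.39, 3.01, 3.01, 3.01].

## Interface

Orientations are given as [roll, pitch, yaw] about the fixed x, y, z axes, in that order (R = Rz(yaw) Ry(pitch) Rx(roll)).
In Python, from workcell import bot gives the robot as it stands.
- The arm moves only by the tool servo_tool, never from a script. Its argument "plan" is a list of rows, each a list of 7 numbers: the finger opening in cm, from 0 to 8.54, then the shift along the tool's x, y, z in cm, then the turn, a rotation vector about the tool's x, y, z in degrees. In form: [[fingers, x, y, z, wx, wy, wz], ...]. A call has 1 to 10 rows; each row is the pose to reach, as a shift and turn from the pose commanded when the call began, along the tool's axes at that moment; what a row does not reach only later rows make up. A row lasts 1/10 s, in which the tool goes at most 50 mm and 8.59 degrees, less where a joint would pass 70% of its speed; a pose out of reach is approached as far as the arm can. A call with a gripper value outside its range is refused whole. The fingers move at their own pace and stop on an object; "force" is the grip in N (left out, the last holds). Time passes only in rows, so rows that repeat a pose let the fingers close. It gives the time, the measured TCP pose, the force, the opening and the grip force at its end, in the units of the state.
- bot.observe(): the state, without advancing time (a new reading comes with each control period).
- bot.grab_frame(name): name is "scene" or "top"; returns a dict with "frame" (480x640x3 uint8, blue, green, red), "mtx" (3x3 intrinsics, pixels), "k1" (the pictures are not rectified: a ray, as slopes to the right and down, at radius r is drawn at 1 + k1 r^2 times it, then the intrinsics apply), "R" (3x3) and "t" (3): a world point X has camera coordinates R X + t. Camera axes: x right, y down, z forward; pixel columns grow to the right and rows downward; lengths in m; the calibration is good to about 2 mm. A picture is of the moment at which its call begins. There is no depth.
- bot.job_done(): hands the job in; it is judged then, once.
The state is a dict: "clock": time; "qpos": joint angles; "qd": joint speeds; "joint_efforts": joint torques, N m; "position": TCP position; "tool_rot": TCP orientation; "force": force on the tool from outside, world axes, zero at the start; "moment": the same for the moment, N m; "grip_width": finger opening in m; "finger_force": force on a finger pad.
Only numpy, scipy, OpenCV 4.12 (cv2) and the standard library are available. Lean on these libraries where they do the work, as an engineer would, in place of code of your own. Each camera call takes 0.05 s, during which the arm holds its last target. There are 200 camera calls.

## Working session

There is one attempt and no reset: what is moved stays moved. The work goes in short steps, Python scripts to look and compute and a tool call to move; the robot and the scene stay as the last step left them, time stands still between calls to the robot, and variables do not carry over. Pictures are saved under pics/ and viewed, at most 12 in all, crops included, and the job is handed in when it is done.

Besides the shell and the picture viewer there is one more tool, called after "Emit:" by a JSON object that holds its "method" and its "body", one argument or row to a line. servo_tool: Moves the arm, as the interface text tells. Its arguments: {"type":"object","properties":{"plan":{"type":"array","items":{"type":"array","items":{"type":"number"}}},"force":{"type":"number"}},"required":["plan"]}

```bash
ls; mkdir -p pics; cat > h.py <<'E'
import numpy as np, cv2
from scipy.spatial.transform import Rotation as Ro
from workcell import bot
def grab(n,name):
    f=bot.grab_frame(n); cv2.imwrite('pics/%s.png'%name,f['frame']); np.savez('pics/%s.npz'%name,**{k:np.asarray(f[k]) for k in f}); return f
def load(name): return np.load('pics/%s.npz'%name)
def ray(f,u,v):
    K=f['mtx']; k=float(f['k1']); d=np.array([(u-K[0,2])/K[0,0],(v-K[1,2])/K[1,1]]); s=d.copy()
    for _ in range(30): s=d/(1+k*(s@s))
    R=f['R']; return -R.T@f['t'], R.T@np.array([s[0],s[1],1])
def atz(f,u,v,z):
    c,d=ray(f,u,v); return c+d*(z-c[2])/d[2]
def proj(f,X):
    p=f['R']@np.asarray(X)+f['t']; s=p[:2]/p[2]; s=s*(1+float(f['k1'])*(s@s)); K=f['mtx']; return np.array([K[0,0]*s[0]+K[0,2],K[1,1]*s[1]+K[1,2]])
def tri(f,a,g,b):
    c1,d1=ray(f,*a); c2,d2=ray(g,*b); A=np.stack([d1,-d2],1); s=np.linalg.lstsq(A,c2-c1,rcond=None)[0]; p,q=c1+d1*s[0],c2+d2*s[1]; return (p+q)/2,np.linalg.norm(p-q)
def rel(pos,rpy=None):
    "shift (cm) and rotvec (deg) in the current tool frame to reach pos, rpy"
    o=bot.observe(); R=Ro.from_euler('xyz',o['tool_rot']); s=R.inv().apply(np.array(pos)-o['position'])*100
    w=np.zeros(3) if rpy is None else (R.inv()*Ro.from_euler('xyz',rpy)).as_rotvec(degrees=True)
    return s.round(2),w.round(1)
E
python3 -c "
from h import *
np.set_printoptions(precision=4,suppress=True)
for n in ('scene','top'):
    f=grab(n,n+'0'); print(n,-f['R'].T@f['t'],f['R'][2],f['k1'])
print(bot.observe())"
```

```text
pics
scene [ 0.0778 -0.4838  0.4536] [ 0.5929  0.6608 -0.4601] -0.13212219773237263
top [0.4717 0.0698 1.0002] [ 0.0791 -0.0233 -0.9966] 0.010652443278205921
{'clock': 0.1, 'qpos': array([-1.3362,  0.5219, -0.0363,  1.5999,  0.0212,  1.0211, -0.1128]), 'qd': array([-0.0008, -0.0008, -0.0007, -0.0026,  0.0007,  0.0002, -0.0002]), 'joint_efforts': array([  0.0047, -92.8485,   1.9843, -37.0534,   0.018 ,   0.0053,
        -0.0001]), 'position': array([0.1875, 0.5959, 0.2308]), 'tool_rot': array([-3.1406,  0.0001,  2.8368]), 'force': array([ 0.0389, -0.4897, -0.6641]), 'moment': array([-0.0227,  0.031 ,  0.022 ]), 'finger_force': 0.0, 'grip_width': 0.08527587991913271}
```

View pics/top0.png

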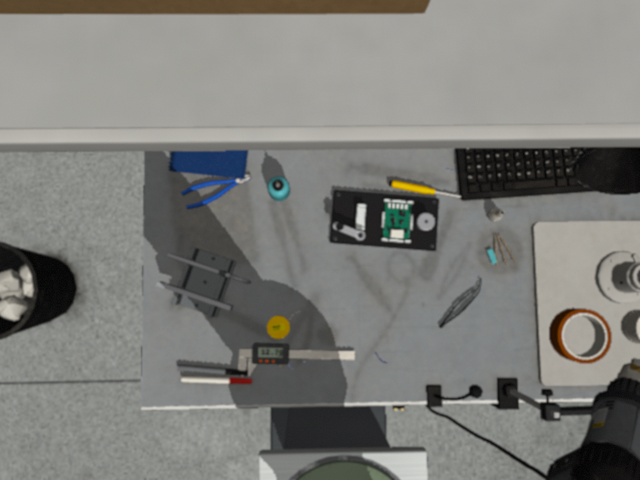

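View pics/scene0.png

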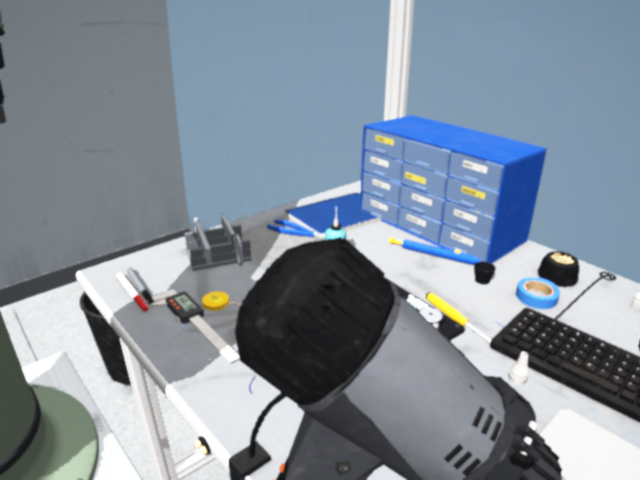

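```bash
python3 -c "
from h import *
np.set_printoptions(precision=3,suppress=True)
f=load('top0')
i=f['frame']
a=cv2.resize(i[160:330,150:450],(795,450),interpolation=cv2.INTER_CUBIC)
a=cv2.convertScaleAbs(a,alpha=1.5,beta=20)
cv2.imwrite('pics/c1.png',a)
print(a.shape)
for p in [(0,0),(640,0),(0,480),(640,480),(205,280),(385,218),(427,222),(279,188)]: print(p,atz(f,*p,0.0))
for p in [(0,0,0),(.188,.596,.231)]: print(proj(f,p),proj(load('scene0'),p))
"
```

```text
(450, 795, 3)
(0, 0) [1.036 0.664 0.   ]
(640, 0) [ 1.033 -0.624  0.   ]
(0, 480) [0.114 0.634 0.   ]
(640, 480) [ 0.087 -0.562  0.   ]
(205, 280) [0.476 0.26  0.   ]
(385, 218) [ 0.592 -0.092  0.   ]
(427, 222) [ 0.583 -0.174  0.   ]
(279, 188) [0.654 0.116 0.   ]
[344.293 534.557] [-18.262 468.985]
[-67.102 488.336] [ -1.773 134.172]
```

View pics/c1.png

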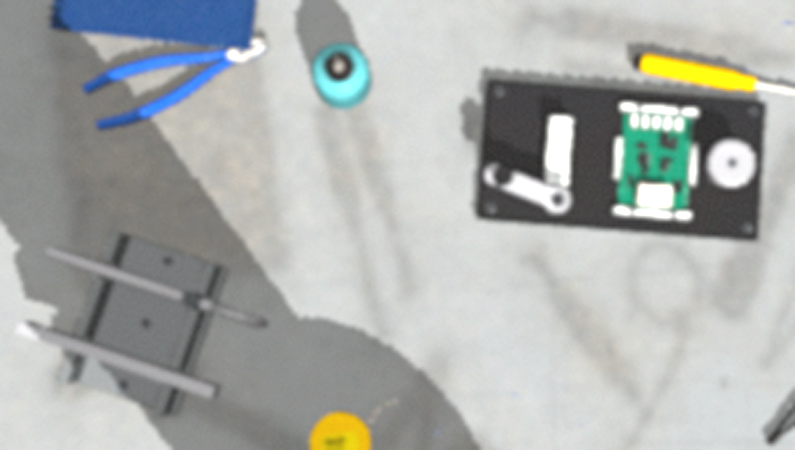

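```bash
cat >> h.py <<'E'
def cz(f,x,y,z): return atz(f,150+(x+.5)/2.65-.5,160+(y+.5)/2.647-.5,z)
E
python3 -c "
from h import *
np.set_printoptions(precision=4,suppress=True)
f=load('top0')
C=[cz(f,*p,.012) for p in [(484,70),(764,101),(756,239),(478,216)]]
for c in C: print('corner',c)
print(np.linalg.norm(C[0]-C[1]),np.linalg.norm(C[1]-C[2]),np.linalg.norm(C[2]-C[3]),np.linalg.norm(C[3]-C[0]))
stud=cz(f,732,162,.041);hin=cz(f,557,199,.039);fork=cz(f,561,150,.029);kn=cz(f,499,174,.060)
print('stud',stud,'hin',hin,'fork',fork,'knob',kn,np.linalg.norm((kn-hin)[:2]))
d=(C[1]-C[0])+(C[2]-C[3]); yaw=np.arctan2(d[1],d[0]); print('yaw',yaw)
ctr=np.mean(C,0); ex=np.array([np.cos(yaw),np.sin(yaw)]); ey=np.array([-ex[1],ex[0]])
O=ctr[:2]+ex*.0085; print('O',O)
for p in (stud,hin,fork,kn): print((p[:2]-O)@ex,(p[:2]-O)@ey)
k=[cz(f,47,251,.054),cz(f,185,296,.054),cz(f,267,322,.039)]
q=[cz(f,22,329,.054),cz(f,215,391,.054)]
for p in k+q: print(p)
print(np.linalg.norm(q[1]-q[0]),np.linalg.norm(k[2][:2]-k[0][:2]),[np.arctan2(*(a[1]-a[0])[[1,0]]) for a in (q,k[:2],k[::2])])
print('bottle',cz(f,341,68,.06))
print('stand', [cz(f,*p,.042) for p in [(122,236),(222,266),(167,412),(72,378)]])
"
```

```text
corner [0.6541 0.0114 0.012 ]
corner [ 0.6288 -0.1942  0.012 ]
corner [ 0.5272 -0.1849  0.012 ]
corner [0.5467 0.0177 0.012 ]
0.20717525994081293 0.10203782553820163 0.20351037645987033 0.10763948513689268
stud [ 0.5806 -0.1621  0.041 ] hin [ 0.556  -0.0372  0.039 ] fork [ 0.5922 -0.0419  0.029 ] knob [0.5721 0.0051 0.06  ] 0.0452476989089552
yaw -1.6801887280661627
O [ 0.5883 -0.096 ]
0.06661787310293223 -0.00035704131097804865
-0.054908588150181376 -0.03850132517274645
-0.05413097559554026 -0.001983205939393968
-0.09869803661234396 -0.0271066571242655
[0.5231 0.3177 0.054 ]
[0.4907 0.223  0.054 ]
[0.472  0.1683 0.039 ]
[0.4698 0.3343 0.054 ]
[0.4253 0.2025 0.054 ]
0.13906586263312934 0.1579498924888575 [np.float64(-1.8961519225664452), np.float64(-1.9005172440531541), np.float64(-1.9005068191832455)]
bottle [0.6477 0.1139 0.06  ]
stand [array([0.5336, 0.2689, 0.042 ]), array([0.5116, 0.1992, 0.042 ]), array([0.4108, 0.2374, 0.042 ]), array([0.4353, 0.3029, 0.042 ])]
```

```bash
python3 -c "
from h import *
print(rel([.499,.2468,.12],[np.pi,0,1.242]),bot.observe()['clock'])"
```

```text
(array([-40.19, -23.94,  11.11]), array([-0. ,  0. , 91.4])) 0.1
```

Emit:
{"method": "servo_tool", "body": {
  "plan": [
    [3,-40.2,-23.9,8,0,0,91.4],
    [3,-40.2,-23.9,8,0,0,91.4],
    [3,-40.2,-23.9,8,0,0,91.4],
    [3,-40.2,-23.9,8,0,0,91.4],
    [3,-40.2,-23.9,8,0,0,91.4],
    [3,-40.2,-23.9,8,0,0,91.4],
    [3,-40.2,-23.9,11.1,0,0,91.4],
    [3,-40.2,-23.9,11.1,0,0,91.4],
    [3,-40.2,-23.9,11.1,0,0,91.4],
    [3,-40.2,-23.9,11.1,0,0,91.4]
  ],
  "force": 60
}}

```text
clock: 1.1
position: [0.5009, 0.2442, 0.1193]
tool_rot: [3.141, 0.001, 1.328]
force: [-0.1, 0.7, 0.9]
grip_width: 0.0301
finger_force: 0.0
```

Emit:
{"method": "servo_tool", "body": {
  "plan": [
    [3,0,0,0,0,0,0],
    [3,0,0,0,0,0,0]
  ]
}}

```text
clock: 1.3
position: [0.4992, 0.2472, 0.1198]
tool_rot: [-3.141, 0.001, 1.337]
force: [-0.7, 0.9, -0.0]
grip_width: 0.0295
finger_force: 0.0
```

```bash
python3 -c "
from h import *
print(rel([.499,.2468,.12],[np.pi,0,1.242]),bot.observe())
f=grab('scene','scene1');g=f['frame'][180:330,130:330]
cv2.imwrite('pics/c2.png',cv2.convertScaleAbs(cv2.resize(g,(800,600),interpolation=cv2.INTER_CUBIC),alpha=1.4))
"
```

```text
(array([-0.04, -0.01, -0.02]), array([-0. ,  0. ,  5.4])) {'clock': 1.3, 'qpos': array([-0.81111649,  0.59189164,  0.34445389,  1.88971107, -0.29294576,
        0.71022392, -0.5307153 ]), 'qd': array([-0.02702232, -0.01730658, -0.01972109,  0.00068141,  0.00292331,
        0.00287024,  0.00737022]), 'joint_efforts': array([ 3.50564919e+00, -8.37656593e+01,  1.28253740e+01, -2.67742252e+01,
       -8.03704112e-03, -1.13923440e-01, -2.68553915e-01]), 'position': array([0.49920701, 0.24715172, 0.11984088]), 'tool_rot': array([-3.14089866e+00,  8.25160517e-04,  1.33679292e+00]), 'force': array([-0.71759912,  0.91802151, -0.00311227]), 'moment': array([0.04489378, 0.05736263, 0.00194342]), 'finger_force': 0.0, 'grip_width': 0.029491896395227805}
```

View pics/c2.png

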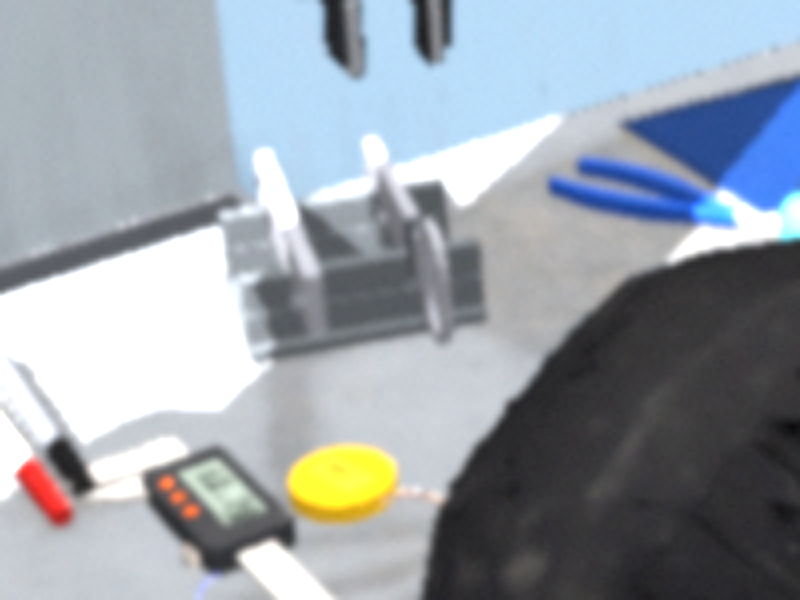

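The picture shows the keeper's eye at crop (435,280), and the fingers open above it at (345,70) and (435,55). I go down and grip.

Emit:
{"method": "servo_tool", "body": {
  "plan": [
    [3,0,0,0,0,0,5.4],
    [3,0,0,3,0,0,5.4],
    [3,0,0,6,0,0,5.4],
    [3,0,0,8,0,0,5.4],
    [3,0,0,9.3,0,0,5.4],
    [3,0,0,9.3,0,0,5.4],
    [3,0,0,9.3,0,0,5.4]
  ]
}}

```text
clock: 2.05
position: [0.4994, 0.2481, 0.028]
tool_rot: [3.141, -0.001, 1.243]
force: [0.5, 0.8, -0.3]
grip_width: 0.0303
finger_force: 0.0
```

Emit:
{"method": "servo_tool", "body": {
  "plan": [
    [0.3,0,0,0,0,0,0],
    [0.3,0,0,0,0,0,0],
    [0.3,0,0,0,0,0,0],
    [0.3,0,0,0,0,0,0],
    [0.3,0,0,0,0,0,0],
    [0.3,0,0,0,0,0,0]
  ],
  "force": 80
}}

```text
clock: 2.65
position: [0.4999, 0.248, 0.0285]
tool_rot: [3.141, -0.002, 1.242]
force: [-1.3, -1.4, 9.2]
grip_width: 0.0066
finger_force: 78.2
```

Emit:
{"method": "servo_tool", "body": {
  "plan": [
    [0.3,0,0,-2,0,0,0],
    [0.3,0,0,-5,0,0,0],
    [0.3,0,0,-9,0,0,0],
    [0.3,0,0,-12,0,0,0],
    [0.3,0,0,-12,0,0,0]
  ]
}}

```text
clock: 3.15
position: [0.501, 0.2484, 0.1515]
tool_rot: [3.138, -0.005, 1.242]
force: [0.6, 0.7, -1.8]
grip_width: 0.0063
finger_force: 78.4
```

```bash
python3 -c "
from h import *
o=bot.observe();print(o['position'],o['grip_width'],o['finger_force'],o['force'])
print(rel([.50,-.06,.15],[np.pi,0,1.4615]))
print(rel([.50,-.06,.06],(Ro.from_euler('xyz',[np.pi,0,1.4615])*Ro.from_euler('x',-35,degrees=True)).as_euler('xyz')))"
```

```text
[0.50099224 0.24841032 0.15148027] 0.006277285827388957 78.39791536331177 [ 0.56993602  0.66379296 -1.80772407]
(array([-29.23,   9.85,   0.03]), array([  0.2,  -0.3, -12.6]))
(array([-29.27,   9.82,   9.03]), array([-34.6,   3.6, -12.2]))
```

Emit:
{"method": "servo_tool", "body": {
  "plan": [
    [0.3,-30.3,8.7,0,0,0,-12.6],
    [0.3,-30.3,8.7,0,0,0,-12.6],
    [0.3,-30.3,8.7,0,0,0,-12.6],
    [0.3,-30.3,8.7,0,0,0,-12.6],
    [0.3,-30.3,8.7,0,-8,0,-12.6],
    [0.3,-30.3,8.7,0,-16,1.5,-12.6],
    [0.3,-30.3,8.7,2,-24,2.5,-12.4],
    [0.3,-30.3,8.7,6,-34.6,3.6,-12.2],
    [0.3,-30.3,8.7,9,-34.6,3.6,-12.2],
    [0.3,-30.3,8.7,9,-34.6,3.6,-12.2]
  ]
}}

```text
clock: 4.15
position: [0.4998, -0.0504, 0.1388]
tool_rot: [2.774, -0.038, 1.481]
force: [0.5, 0.3, -1.6]
grip_width: 0.0066
finger_force: 78.5
```

```bash
python3 -c "
from h import *
o=bot.observe();print(o['position'],o['tool_rot'],o['grip_width'],o['finger_force'],o['force'])
print(rel([.487,-.07,.03],(Ro.from_euler('xyz',[np.pi,0,1.4615])*Ro.from_euler('x',-35,degrees=True)).as_euler('xyz')))"
```

```text
[ 0.49983943 -0.05043519  0.13875817] [ 2.77412112 -0.03842855  1.48056454] 0.006578019401021689 78.53821277618408 [ 0.47345941  0.25992728 -1.63636854]
(array([-2.48, -4.9 ,  9.67]), array([-14. ,  -2.5,  -0.1]))
```

Emit:
{"method": "servo_tool", "body": {
  "plan": [
    [0.3,-2.5,-2,4,-8,-1.5,0],
    [0.3,-2.5,-4.2,8,-14,-2.5,0],
    [0.3,-2.5,-4.9,9.7,-14,-2.5,0],
    [0.3,-2.5,-4.9,9.7,-14,-2.5,0],
    [0.3,-2.5,-4.9,9.7,-14,-2.5,0],
    [0.3,-2.5,-4.9,9.7,-14,-2.5,0]
  ]
}}

```text
clock: 4.75
position: [0.4781, -0.069, 0.2221]
tool_rot: [2.599, -0.003, 1.462]
force: [0.7, 0.6, -0.8]
grip_width: 0.0065
finger_force: 79.0
```

```bash
python3 -c "
from h import *
o=bot.observe();print(o['grip_width'],o['finger_force'],o['force'])
print(rel([.487,-.07,.03],(Ro.from_euler('xyz',[np.pi,0,1.4615])*Ro.from_euler('x',-35,degrees=True)).as_euler('xyz')))"
```

```text
0.00651432929474649 78.99725317955017 [ 0.66987593  0.62587643 -0.80518549]
(array([-0.06, -9.14, 16.91]), array([-3.9, -0.1, -0.1]))
```

```bash
python3 -c "
from h import *
o=bot.observe();print(o['qpos'],o['position'],o['tool_rot'])"
```

```text
[-0.89483701  0.20803976  1.01432568  2.43187133 -1.26330634  0.16106732
  1.16674526] [ 0.47806125 -0.06895684  0.22205129] [ 2.59922703 -0.00283939  1.46161254]
```

```bash
python3 -c "
from h import *
print(rel([.45,-.07,.13],[np.pi,0,1.4615]))"
```

```text
(array([-0.44, -7.13,  6.45]), array([31.1, -0.2, -0. ]))
```

Emit:
{"method": "servo_tool", "body": {
  "plan": [
    [0.3,0,0,0,8,0,0],
    [0.3,0,-2,1,16,0,0],
    [0.3,0,-4,2,24,0,0],
    [0.3,-0.4,-7.1,4,31.1,0,0],
    [0.3,-0.4,-7.1,6.4,31.1,0,0],
    [0.3,-0.4,-7.1,6.4,31.1,0,0],
    [0.3,-0.4,-7.1,6.4,31.1,0,0],
    [0.3,-0.4,-7.1,6.4,31.1,0,0]
  ]
}}

```text
clock: 5.55
position: [0.4491, -0.0701, 0.1301]
tool_rot: [-3.139, -0.002, 1.461]
force: [-0.5, 0.8, -0.4]
grip_width: 0.0069
finger_force: 79.0
```

```bash
python3 -c "
from h import *
o=bot.observe();print(o['qpos'],o['position'],o['tool_rot'],o['grip_width'])
print(rel([.445,-.07,.03],(Ro.from_euler('xyz',[np.pi,0,1.4615])*Ro.from_euler('x',35,degrees=True)).as_euler('xyz')))"
```

```text
[-0.69948256  0.69316069  1.04958421  2.15753649 -0.87305372  0.8110717
  0.80915844] [ 0.44911099 -0.07014462  0.13005007] [-3.13948126e+00 -2.01972071e-03  1.46061226e+00] 0.0068798644029768995
(array([-0.05, -0.39, 10.01]), array([34.9, -0.1, -0. ]))
```

Emit:
{"method": "servo_tool", "body": {
  "plan": [
    [0.3,0,-0.4,2,8,0,0],
    [0.3,0,-0.4,4,16,0,0],
    [0.3,0,-0.4,6,24,0,0],
    [0.3,0,-0.4,8,32,0,0],
    [0.3,0,-0.4,9,35,0,0],
    [0.3,0,-0.4,10,35,0,0],
    [0.3,0,-0.4,10,35,0,0],
    [0.3,0,-0.4,10,35,0,0]
  ]
}}

```text
clock: 6.35
position: [0.4453, -0.0693, 0.0307]
tool_rot: [-2.531, -0.002, 1.461]
force: [-0.3, -0.1, -1.2]
grip_width: 0.0069
finger_force: 79.0
```

```bash
python3 -c "
from h import *
o=bot.observe();print(o['qpos'],o['force'])
f=grab('scene','scene2');u,v=proj(f,o['position']).astype(int);print(u,v)
u=min(max(u,130),510);v=min(max(v,100),380)
cv2.imwrite('pics/c3.png',cv2.resize(f['frame'][v-100:v+100,u-130:u+130],(780,600)))"
```

```text
[-0.46518143  1.13933111  0.87272818  1.71844938 -0.68545634  1.34639758
  0.61820165] [-0.27044586 -0.11560716 -1.16851934]
317 327
```

View pics/c3.png

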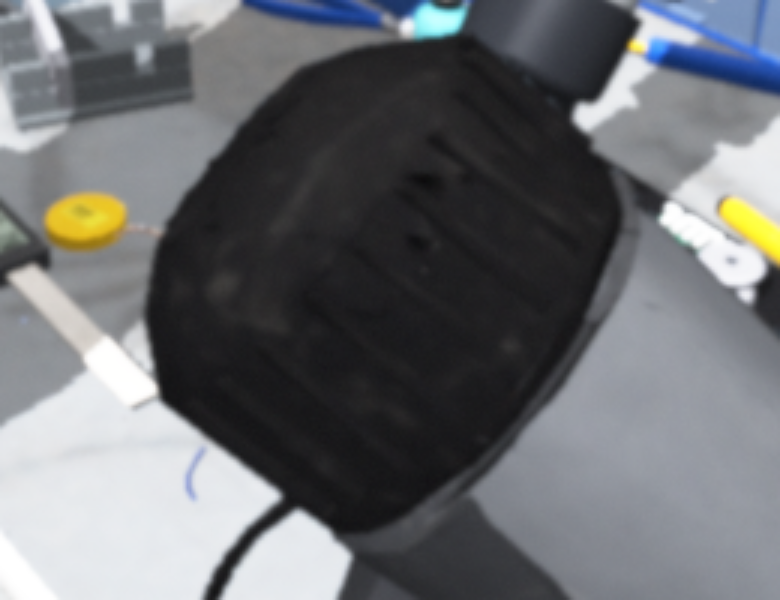

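The arm hides the bar in this view, with only the stand visible at the top left. The arm readings fit the plan, so I release and withdraw along the tool axis.

Emit:
{"method": "servo_tool", "body": {
  "plan": [
    [2.2,0,0,0,0,0,0],
    [2.2,0,0,0,0,0,0],
    [2.2,0,0,0,0,0,0],
    [2.2,0,0,-1.5,0,0,0],
    [2.2,0,0,-3,0,0,0],
    [2.2,0,0,-5,0,0,0],
    [2.2,0,0,-8,0,0,0],
    [2.2,0,0,-12,0,0,0],
    [2.2,0,0,-12,0,0,0]
  ]
}}

```text
clock: 7.3
position: [0.5174, -0.0786, 0.1319]
tool_rot: [-2.534, -0.0, 1.462]
force: [0.2, -0.2, 0.2]
grip_width: 0.0223
finger_force: 0.0
```

```bash
python3 -c "
from h import *
np.set_printoptions(precision=3,suppress=True)
o=bot.observe();print(o['position'],o['force'])
f=grab('top','top1')
cv2.imwrite('pics/c4.png',cv2.convertScaleAbs(cv2.resize(f['frame'][160:330,240:500],(780,510),interpolation=cv2.INTER_CUBIC),alpha=1.3))
print(rel([.35,.15,.15],[np.pi,0,1.4615]))"
```

```text
[ 0.517 -0.079  0.132] [ 0.25  -0.216  0.206]
(array([ 20.87, -16.69,   9.24]), array([-35. ,  -0.1,   0. ]))
```

View pics/c4.png

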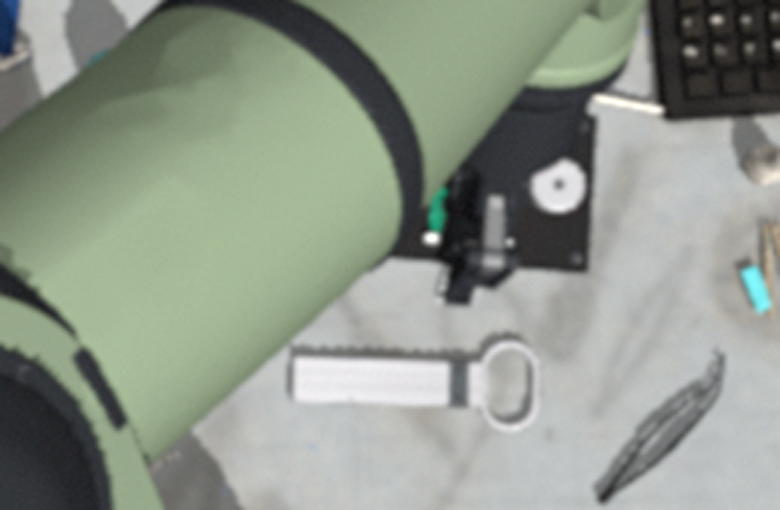

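The bar lies flat, with its tail end at crop (292,376) and its eye at (510,384). The stud head is visible at (558,186).

```bash
cat >> h.py <<'E'
def at3(f,x,y,z): return atz(f,240+(x+.5)/3-.5,160+(y+.5)/3-.5,z)
E
python3 -c "
from h import *
np.set_printoptions(precision=4,suppress=True)
f=load('top1')
t=at3(f,291,377,.006);e=at3(f,510,384,.006);o=at3(f,539,385,.006);s=at3(f,558,186,.041)
print(t,e,o,s,np.linalg.norm(o-t),np.linalg.norm(e-t))
d=(o-t)[:2];yaw=np.arctan2(d[1],d[0]);u=d/np.linalg.norm(d);print('yaw',yaw)
O=(t[:2]+u*.071+o[:2]-u*.089)/2
g=O-u*.026;print('O',O,'grip',g)
print(rel([g[0],g[1],.10],[np.pi,0,yaw+np.pi]))"
```

```text
[0.4619 0.0061 0.006 ] [ 0.4553 -0.1349  0.006 ] [ 0.4544 -0.1537  0.006 ] [ 0.5792 -0.1616  0.041 ] 0.15990358975133218 0.14116479446686192
yaw -1.6176531424191365
O [ 0.4586 -0.0648] grip [ 0.4598 -0.0388]
(array([ 3.29, -3.2 ,  5.89]), array([-34.9,  -1.1,  -3.5]))
```

Emit:
{"method": "servo_tool", "body": {
  "plan": [
    [5.5,1,0,0,-8,0,-1],
    [5.5,2,-1,1,-16,0,-2],
    [5.5,3.3,-2,3,-24,-1,-3.5],
    [5.5,3.3,-3.2,4.5,-32,-1.1,-3.5],
    [5.5,3.3,-3.2,5.9,-34.9,-1.1,-3.5],
    [5.5,3.3,-3.2,5.9,-34.9,-1.1,-3.5],
    [5.5,3.3,-3.2,5.9,-34.9,-1.1,-3.5]
  ]
}}

```text
clock: 8.05
position: [0.458, -0.0375, 0.0982]
tool_rot: [-3.137, -0.003, 1.524]
force: [1.1, 0.1, 0.1]
grip_width: 0.0549
finger_force: 0.0
```

```bash
python3 -c "
from h import *
o=bot.observe();print(o['position'],o['qpos'])
print(rel([.4598,-.0388,.002],[np.pi,0,-1.6177+np.pi]))"
```

```text
[ 0.45804728 -0.03750054  0.09815829] [-0.70521366  0.7273363   0.94979721  2.16171148 -0.92540791  0.74702835
  0.83122145]
(array([-0.15,  0.23,  9.61]), array([-0.3, -0.2,  0. ]))
```

Emit:
{"method": "servo_tool", "body": {
  "plan": [
    [5.5,-0.1,0.1,4,0,0,0],
    [5.5,-0.1,0.1,7,0,0,0],
    [5.5,-0.1,0.1,8.5,0,0,0],
    [5.5,-0.1,0.1,9.6,0,0,0],
    [5.5,-0.1,0.1,9.6,0,0,0],
    [5.5,-0.1,0.1,9.6,0,0,0]
  ]
}}

```text
clock: 8.65
position: [0.4589, -0.0391, 0.0019]
tool_rot: [-3.137, -0.002, 1.524]
force: [-0.1, -0.2, 0.1]
grip_width: 0.055
finger_force: 0.0
```

Emit:
{"method": "servo_tool", "body": {
  "plan": [
    [2.4,0,0,0,0,0,0],
    [2.4,0,0,0,0,0,0],
    [2.4,0,0,0,0,0,0],
    [2.4,0,0,0,0,0,0],
    [2.4,0,0,0,0,0,0]
  ],
  "force": 80
}}

```text
clock: 9.15
position: [0.4588, -0.0386, 0.0027]
tool_rot: [-3.138, -0.002, 1.524]
force: [-1.4, 0.3, 17.4]
grip_width: 0.0265
finger_force: 77.8
```

Emit:
{"method": "servo_tool", "body": {
  "plan": [
    [2.4,0,0,-2,0,0,0],
    [2.4,0,0,-5,0,0,0],
    [2.4,0,0,-9,0,0,0],
    [2.4,0,0,-10,0,0,0],
    [2.4,0,0,-10,0,0,0],
    [2.4,0,0,-10,0,0,0]
  ],
  "force": 110
}}

```text
clock: 9.75
position: [0.4585, -0.0383, 0.1012]
tool_rot: [-3.137, -0.002, 1.525]
force: [-0.0, 0.1, -1.4]
grip_width: 0.0262
finger_force: 97.6
```

```bash
python3 -c "
from h import *
o=bot.observe();print(o['position'],o['force'],o['moment'],o['qpos'])
f=grab('top','top2');g=grab('scene','scene3')
a=cv2.resize(f['frame'][190:310,280:440],(800,600),interpolation=cv2.INTER_CUBIC)
b=g['frame'][200:440,200:520]; b=cv2.resize(b,(400,300))
a[:300,:400]=b
a=np.vstack([cv2.resize(f['frame'][180:310,300:470],(510,390),interpolation=cv2.INTER_CUBIC)])
c=np.zeros((600,800,3),np.uint8);c[:390,:510]=a;c[390:,:280]=cv2.resize(b,(280,210))
cv2.imwrite('pics/c5.png',c)"
```

```text
[ 0.4585009  -0.03833436  0.10119892] [-0.01739839  0.05829284 -1.37622829] [ 0.00371404  0.06045576 -0.02555331] [-0.70443047  0.71953983  0.94977202  2.15875772 -0.91099286  0.74841288
  0.82025565]
```

View pics/c5.png

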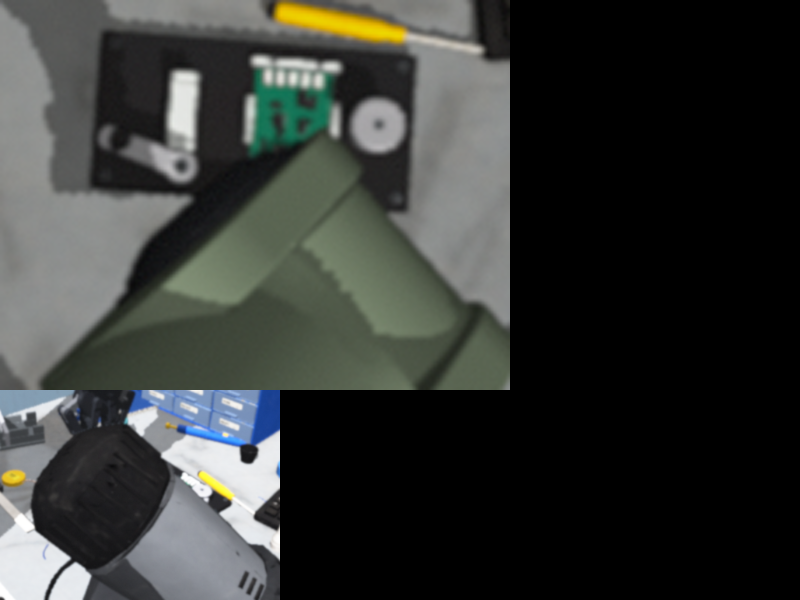

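```bash
cat > car.py <<'E'
from h import *
np.set_printoptions(precision=4,suppress=True)
f=load('top2')
def p3(x,y,z): return atz(f,300+(x+.5)/3-.5,180+(y+.5)/3-.5,z)
stud=p3(378,125,.041);hin=p3(181.5,164,.040);fork=p3(184,110,.031);kn=p3(112,136,.060)
stud0=np.array([.5799,-.16185])
# fit: stud(65,0) hinge(-57,-36) fork(-57,0) + first-view corners
C=[cz(load('top0'),*p,.012) for p in [(484,70),(764,101),(756,239),(478,216)]]
L=np.array([(65,0),(65,0),(-57,-36),(-57,0),(-112,52),(95,52),(95,-52),(-112,-52)])/1e3
W=np.array([stud[:2],stud0,hin[:2],fork[:2]]+[c[:2] for c in C])
from scipy.optimize import least_squares
def T(q,L): c,s=np.cos(q[2]),np.sin(q[2]); return np.c_[q[0]+c*L[:,0]-s*L[:,1],q[1]+s*L[:,0]+c*L[:,1]]
q=least_squares(lambda q:(T(q,L)-W).ravel(),[.588,-.096,-1.68],loss='soft_l1',f_scale=.002).x
if __name__=='__main__':
    print(stud,hin,fork,kn); print('q',q); print((T(q,L)-W)*1e3)
    S,Hh,F=T(q,np.array([(65,0),(-57,-36),(-57,0)])/1e3); print('stud,hinge,fork',S,Hh,F)
    d=kn[:2]-hin[:2]; print('latch',np.linalg.norm(d), (q[2]+np.pi-np.arctan2(d[1],d[0])))
E
python3 car.py
```

```text
[ 0.5798 -0.1617  0.041 ] [ 0.5569 -0.0376  0.04  ] [ 0.592 -0.041  0.031] [0.5729 0.0069 0.06  ]
q [ 0.5871 -0.0968 -1.6715]
[[ 0.8105  0.1987]
 [ 0.7029  0.3968]
 [ 0.1571  1.186 ]
 [ 0.8674  0.9073]
 [-3.989  -1.9843]
 [ 0.5435 -2.3161]
 [-1.3157 -1.1522]
 [-0.0041  2.225 ]]
stud,hinge,fork [ 0.5806 -0.1615] [ 0.557  -0.0365] [ 0.5929 -0.0401]
latch 0.0473337514383391 0.24413365191930336
```

```bash
cat > way.py <<'E'
from h import *
S=np.array([.580,-.1616]); YAW=-1.6715; U=np.array([np.cos(YAW),np.sin(YAW)]); V=np.array([-U[1],U[0]])
def pose(xr,zr,th,y=0,L=.1122,n=.0013):
    t=np.radians(th); x=xr/1e3-L*np.cos(t)-n*np.sin(t); z=zr/1e3+L*np.sin(t)-n*np.cos(t)
    p=S+U*x+V*y/1e3
    return [p[0],p[1],z], (Ro.from_euler('xyz',[np.pi,0,YAW+np.pi])*Ro.from_euler('y',th,degrees=True)).as_euler('xyz')
def show(*w):
    for a in w: s,r=rel(*pose(*a)); print(a,np.array(pose(*a)[0]).round(4),s.tolist(),r.tolist())
    o=bot.observe(); print(o['clock'],o['position'].round(4),o['force'].round(1),o['qpos'].round(2),o['grip_width'])
E
python3 -c "
from way import *
show((30,110,0),(30,90,30))"
```

```text
(30, 110, 0) [ 0.5883 -0.0798  0.1087] [-3.5, 13.17, -0.87] [-0.3, -0.1, 3.1]
(30, 90, 30) [ 0.5868 -0.0941  0.145 ] [-4.93, 13.08, -4.5] [-1.2, 29.9, 2.9]
9.85 [ 0.4582 -0.0387  0.1009] [ 0.2  0.  -1.6] [-0.7   0.72  0.95  2.16 -0.91  0.75  0.82] 0.02596917442852468
```

Emit:
{"method": "servo_tool", "body": {
  "plan": [
    [2.4,0,0,-3,0,0,0],
    [2.4,-1,4,-4.5,0,0,1],
    [2.4,-2,8,-4.5,0,0,2],
    [2.4,-4,12,-4.5,0,6,3],
    [2.4,-4.9,13.1,-4.5,0,12,3],
    [2.4,-4.9,13.1,-4.5,-0.5,18,3],
    [2.4,-4.9,13.1,-4.5,-1,24,3],
    [2.4,-4.9,13.1,-4.5,-1.2,29.9,2.9],
    [2.4,-4.9,13.1,-4.5,-1.2,29.9,2.9],
    [2.4,-4.9,13.1,-4.5,-1.2,29.9,2.9]
  ]
}}

```text
clock: 10.85
position: [0.5871, -0.0947, 0.145]
tool_rot: [3.141, -0.522, 1.469]
force: [0.7, 0.1, -1.7]
grip_width: 0.026
finger_force: 97.7
```

```bash
python3 -c "
from way import *
show((30,90,30),(25,50,30),(23,31.5,30))
f=grab('top','top3');g=grab('scene','scene4')
c=np.zeros((600,800,3),np.uint8);c[:390,:510]=cv2.resize(f['frame'][180:310,300:470],(510,390),interpolation=cv2.INTER_CUBIC)
c[300:,400:]=cv2.resize(g['frame'][240:360,380:540],(400,300),interpolation=cv2.INTER_CUBIC)
cv2.imwrite('pics/c6.png',c)"
```

```text
(30, 90, 30) [ 0.5868 -0.0941  0.145 ] [0.04, -0.04, 0.03] [0.1, 0.1, -0.0]
(25, 50, 30) [ 0.5873 -0.0892  0.105 ] [-1.52, -0.04, 3.74] [0.1, 0.1, -0.0]
(23, 31.5, 30) [ 0.5875 -0.0872  0.0865] [-2.27, -0.04, 5.45] [0.1, 0.1, -0.0]
10.85 [ 0.5871 -0.0947  0.145 ] [ 0.7  0.1 -1.7] [-0.12  0.81  0.71  1.73 -1.05  1.28  0.98] 0.025993438430439605
```

View pics/c6.png

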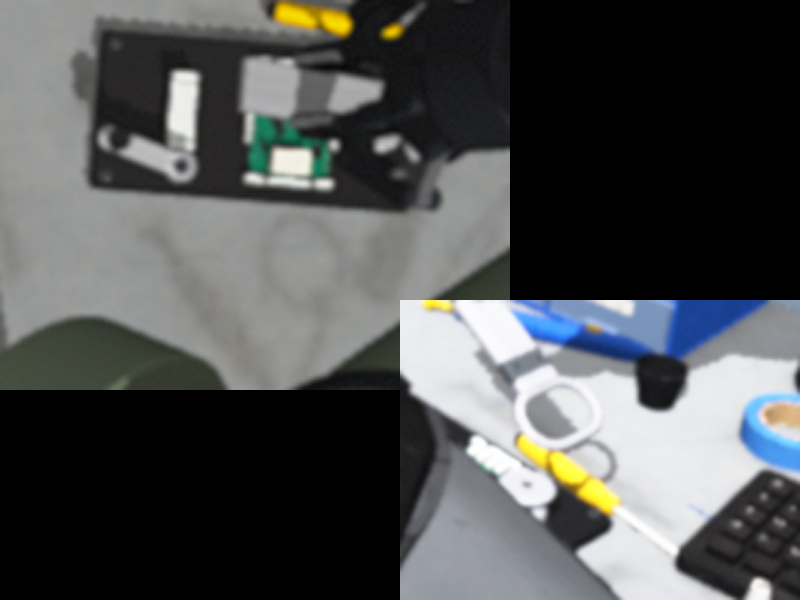

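```bash
python3 -c "
from way import *
o=bot.observe();R=Ro.from_euler('xyz',o['tool_rot']);P=lambda bx,by=0:o['position']+R.apply([-(bx+26.2)/1e3,by/1e3,-.0013])
g=load('scene4');f=load('top3')
a=lambda p:((p-[380,240])*2.5+[400,300]).round(1);b=lambda p:((p-[300,180])*3).round(1)
print('eye pred',a(proj(g,P(69))),'eye far end',a(proj(g,P(89))),'stem edge corners', a(proj(g,P(52,15))),a(proj(g,P(52,-15))))
print('eye side ends',a(proj(g,P(69,30))),a(proj(g,P(69,-30))))
print('stud pred',a(proj(g,[*S,.041])),'top tail end',b(proj(f,P(-71))),b(proj(f,P(-71,15))),b(proj(f,P(-71,-15))),P(69))"
```

```text
eye pred [554.8 411. ] eye far end [576.1 440.1] stem edge corners [554.9 378.6] [518.4 394.7]
eye side ends [590.1 394.5] [517.5 428.2]
stud pred [522.4 485.5] top tail end [237.   78.2] [239.1  51. ] [235.  105.5] [ 0.57950511 -0.17576234  0.09933589]
```

```bash
python3 -c "
from way import *
np.set_printoptions(precision=4,suppress=True)
g=load('scene4');f=load('top2')
A=lambda x,y:(380+(x-400+.5)/2.5-.5,240+(y-300+.5)/2.5-.5);B=lambda x,y:(300+(x+.5)/3-.5,180+(y+.5)/3-.5)
print('scene raw',atz(g,*A(529,486),.041),'scene corr',atz(g,*A(526,487),.041))
print('top raw',atz(f,*B(378,125),.041),'corr',atz(f,*B(373,119),.041))
print('tri raw',tri(f,B(378,125),g,A(529,486)),'corr',tri(f,B(373,119),g,A(526,487)))"
```

```text
scene raw [ 0.5828 -0.1638  0.041 ] scene corr [ 0.5807 -0.1632  0.041 ]
top raw [ 0.5798 -0.1617  0.041 ] corr [ 0.5836 -0.1586  0.041 ]
tri raw (array([ 0.581 , -0.163 ,  0.0411]), np.float64(0.0034906219765639965)) corr (array([ 0.5845, -0.16  ,  0.0373]), np.float64(0.0013331806921569166))
```

```bash
sed -i 's/^S=.*; YAW/S=np.array([.582,-.1613]); YAW/' way.py; python3 -c "
from way import *
show((26,50,30),(26,31.5,30))"
```

```text
(26, 50, 30) [ 0.5892 -0.0898  0.105 ] [-1.75, 0.12, 3.69] [0.0, 0.1, 0.1]
(26, 31.5, 30) [ 0.5892 -0.0898  0.0865] [-2.67, 0.12, 5.3] [0.0, 0.1, 0.1]
10.95 [ 0.5876 -0.093   0.1457] [ 0.5  0.6 -0.3] [-0.12  0.81  0.71  1.73 -1.05  1.28  0.98] 0.026019240387340485
```

Emit:
{"method": "servo_tool", "body": {
  "plan": [
    [2.4,-1.7,0.2,3.7,0,0,0],
    [2.4,-1.7,0.2,3.7,0,0,0],
    [2.4,-2.1,0.2,4.3,0,0,0],
    [2.4,-2.4,0.2,4.9,0,0,0],
    [2.4,-2.7,0.2,5.3,0,0,0],
    [2.4,-2.7,0.2,5.3,0,0,0],
    [2.4,-2.7,0.2,5.3,0,0,0]
  ]
}}

```text
clock: 11.65
position: [0.59, -0.0913, 0.087]
tool_rot: [3.139, -0.524, 1.472]
force: [-0.6, 0.3, -1.1]
grip_width: 0.0262
finger_force: 97.7
```

```bash
python3 -c "
from way import *
show((26,31.5,30),(16,31.5,30),(10,31.5,30))
g=grab('scene','scene5')
cv2.imwrite('pics/c7.png',cv2.resize(g['frame'][270:350,380:480],(750,600),interpolation=cv2.INTER_CUBIC))"
```

```text
(26, 31.5, 30) [ 0.5892 -0.0898  0.0865] [0.09, -0.09, 0.12] [0.1, -0.0, 0.1]
(16, 31.5, 30) [ 0.5902 -0.0799  0.0865] [0.96, -0.09, 0.62] [0.1, -0.0, 0.1]
(10, 31.5, 30) [ 0.5908 -0.0739  0.0865] [1.48, -0.09, 0.92] [0.1, -0.0, 0.1]
11.65 [ 0.59   -0.0913  0.087 ] [-0.6  0.3 -1.1] [-0.09  0.89  0.66  1.74 -1.12  1.21  1.05] 0.02616887922445133
```

View pics/c7.png

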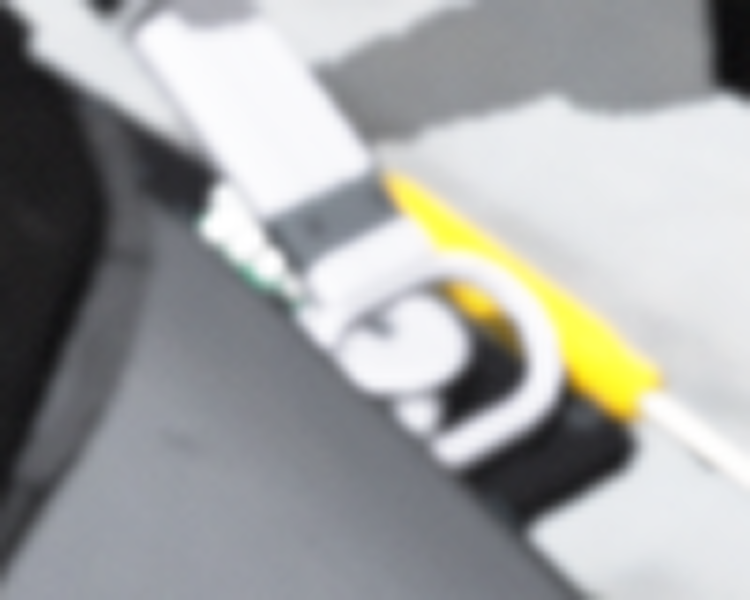

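```bash
python3 -c "
from way import *
o=bot.observe();R=Ro.from_euler('xyz',o['tool_rot']);P=lambda bx,by=0,n=0:o['position']+R.apply([-(bx+26.2)/1e3,by/1e3,-.0013-n/1e3])
g=load('scene5');a=lambda p:((p-[380,270]+.5)*7.5-.5).round(0)
for n,q in dict(stemR=P(52,15,4),stemL=P(52,-15,4),far=P(86,0,3),near=P(54,0,3),eyeside=P(69,30),farR=P(86,12),farL=P(86,-12)).items(): print(n,a(proj(g,q)),q.round(4))
for s in ((.580,-.1616),(.582,-.1613),(.576,-.162)): print(s,a(proj(g,[*s,.041])))"
```

```text
stemR [439. 253.] [ 0.598  -0.1629  0.0526]
stemL [332. 305.] [ 0.5682 -0.1598  0.0525]
far [486. 427.] [ 0.5802 -0.1902  0.0347]
near [390. 290.] [ 0.583  -0.1626  0.0507]
eyeside [530. 308.] [ 0.6117 -0.177   0.0407]
farR [520. 411.] [ 0.5923 -0.1899  0.0322]
farL [436. 457.] [ 0.5684 -0.1875  0.0321]
(0.58, -0.1616) [370. 335.]
(0.582, -0.1613) [375. 330.]
(0.576, -0.162) [359. 344.]
```

```bash
sed -i 's/^S=.*; YAW/S=np.array([.5825,-.1628]); YAW/' way.py; python3 -c "
from way import *
show((26,31.5,30),(10,31.5,30))"
```

```text
(26, 31.5, 30) [ 0.5897 -0.0913  0.0865] [-0.04, -0.03, 0.05] [0.1, -0.0, 0.1]
(10, 31.5, 30) [ 0.5913 -0.0754  0.0865] [1.35, -0.03, 0.85] [0.1, -0.0, 0.1]
11.7 [ 0.59   -0.0913  0.0871] [-0.4  0.3 -2.8] [-0.09  0.89  0.66  1.74 -1.12  1.21  1.05] 0.02602165625998797
```

Emit:
{"method": "servo_tool", "body": {
  "plan": [
    [2.4,0.2,0,0.15,0,0,0],
    [2.4,0.4,0,0.3,0,0,0],
    [2.4,0.6,0,0.4,0,0,0],
    [2.4,0.8,0,0.5,0,0,0],
    [2.4,1.0,0,0.63,0,0,0],
    [2.4,1.2,0,0.75,0,0,0],
    [2.4,1.35,0,0.85,0,0,0],
    [2.4,1.35,0,0.85,0,0,0]
  ]
}}

```text
clock: 12.5
position: [0.5915, -0.0749, 0.0861]
tool_rot: [3.139, -0.524, 1.472]
force: [0.3, 1.0, -0.4]
grip_width: 0.0259
finger_force: 97.7
```

```bash
python3 -c "
from way import *
show((10,31.5,30),(7,31.5,30))"
```

```text
(10, 31.5, 30) [ 0.5913 -0.0754  0.0865] [-0.03, -0.01, -0.06] [0.1, -0.0, 0.1]
(7, 31.5, 30) [ 0.5916 -0.0724  0.0865] [0.23, -0.01, 0.09] [0.1, -0.0, 0.1]
12.5 [ 0.5915 -0.0749  0.0861] [ 0.3  1.  -0.4] [-0.12  0.89  0.66  1.76 -1.13  1.2   1.04] 0.025861111849517608
```

Emit:
{"method": "servo_tool", "body": {
  "plan": [
    [2.4,0.07,0,0,0,0,0],
    [2.4,0.14,0,0.03,0,0,0],
    [2.4,0.2,0,0.07,0,0,0],
    [2.4,0.2,0,0.07,0,0,0]
  ]
}}

```text
clock: 12.9
position: [0.5917, -0.0731, 0.0865]
tool_rot: [3.139, -0.524, 1.472]
force: [-0.1, -0.4, -1.9]
grip_width: 0.0259
finger_force: 97.7
```

Emit:
{"method": "servo_tool", "body": {
  "plan": [
    [2.4,0.09,0,0.05,0,0,0],
    [2.4,0.17,0,0.1,0,0,0],
    [2.4,0.17,0,0.1,0,0,0]
  ]
}}

```text
clock: 13.2
position: [0.5918, -0.0716, 0.0863]
tool_rot: [3.139, -0.523, 1.471]
force: [0.5, -4.4, -3.8]
grip_width: 0.026
finger_force: 97.7
```

```bash
sed -i 's/^S=.*; YAW/S=np.array([.5823,-.1616]); YAW/' way.py; python3 -c "
from way import *
show((10,31.5,30),(10,31.5,24),(10,31.5,17),(10,31.5,10),(10,31,5),(10,30.5,2.5))"
```

```text
(10, 31.5, 30) [ 0.5911 -0.0742  0.0865] [-0.22, -0.05, -0.15] [0.1, 0.0, 0.1]
(10, 31.5, 24) [ 0.5917 -0.069   0.0759] [-0.29, -0.05, 1.02] [0.1, -6.0, 0.1]
(10, 31.5, 17) [ 0.5921 -0.0644  0.0631] [-0.53, -0.05, 2.37] [0.1, -13.0, 0.1]
(10, 31.5, 10) [ 0.5924 -0.0614  0.0497] [-0.94, -0.05, 3.68] [0.1, -20.0, 0.0]
(10, 31, 5) [ 0.5925 -0.0602  0.0395] [-1.35, -0.06, 4.63] [0.1, -25.0, 0.0]
(10, 30.5, 2.5) [ 0.5926 -0.06    0.0341] [-1.59, -0.06, 5.11] [0.1, -27.5, 0.0]
13.2 [ 0.5918 -0.0716  0.0863] [ 0.5 -4.4 -3.8] [-0.12  0.89  0.66  1.76 -1.13  1.19  1.04] 0.026016210335170997
```

Emit:
{"method": "servo_tool", "body": {
  "plan": [
    [2.4,-0.22,-0.05,-0.15,0,0,0],
    [2.4,-0.25,-0.05,0.43,0,-3,0],
    [2.4,-0.29,-0.05,1.02,0,-6,0],
    [2.4,-0.4,-0.05,1.7,0,-9.5,0],
    [2.4,-0.53,-0.05,2.37,0,-13,0],
    [2.4,-0.53,-0.05,2.37,0,-13,0]
  ]
}}

```text
clock: 13.8
position: [0.5922, -0.0619, 0.0628]
tool_rot: [3.14, -0.296, 1.474]
force: [0.2, 0.1, -1.5]
grip_width: 0.026
finger_force: 97.7
```

```bash
python3 -c "
from way import *
show((10,31.5,17),(10,31.5,13.5),(10,31.5,10),(10,31.2,7.5),(10,31,5),(10,30.5,2.5))"
```

```text
(10, 31.5, 17) [ 0.5921 -0.0644  0.0631] [-0.23, 0.01, -0.09] [0.0, 0.0, 0.2]
(10, 31.5, 13.5) [ 0.5923 -0.0627  0.0564] [-0.26, 0.01, 0.59] [0.0, -3.5, 0.2]
(10, 31.5, 10) [ 0.5924 -0.0614  0.0497] [-0.33, 0.01, 1.27] [0.0, -7.0, 0.2]
(10, 31.2, 7.5) [ 0.5925 -0.0607  0.0446] [-0.41, 0.01, 1.79] [0.1, -9.5, 0.2]
(10, 31, 5) [ 0.5925 -0.0602  0.0395] [-0.52, 0.01, 2.28] [0.1, -12.0, 0.2]
(10, 30.5, 2.5) [ 0.5926 -0.06    0.0341] [-0.65, 0.01, 2.81] [0.1, -14.5, 0.2]
13.8 [ 0.5922 -0.0619  0.0628] [ 0.2  0.1 -1.5] [-0.31  0.89  0.74  1.81 -1.08  1.01  0.94] 0.02597248909602601
```

Emit:
{"method": "servo_tool", "body": {
  "plan": [
    [2.4,-0.14,0,0.59,0,-3.5,0.2],
    [2.4,-0.21,0,1.27,0,-7,0.2],
    [2.4,-0.29,0,1.79,0,-9.5,0.2],
    [2.4,-0.29,0,1.79,0,-9.5,0.2],
    [2.4,-0.4,0,2.28,0,-12,0.2],
    [2.4,-0.4,0,2.28,0,-12,0.2]
  ]
}}

```text
clock: 14.4
position: [0.5924, -0.0606, 0.0401]
tool_rot: [3.141, -0.089, 1.468]
force: [0.2, 0.5, -1.7]
grip_width: 0.0258
finger_force: 97.7
```

```bash
python3 -c "
from way import *
show((8.7,31,5),(9,30.5,2.5),(14,30.5,2.5),(14,29,0))
g=grab('scene','scene6');f=grab('top','top4')
c=np.zeros((600,800,3),np.uint8);c[:390,:510]=cv2.resize(f['frame'][180:310,300:470],(510,390),interpolation=cv2.INTER_CUBIC)
c[300:,400:]=cv2.resize(g['frame'][270:350,380:480],(400,300),interpolation=cv2.INTER_CUBIC)
cv2.imwrite('pics/c8.png',c)"
```

```text
(8.7, 31, 5) [ 0.5927 -0.0589  0.0395] [0.16, 0.01, 0.07] [0.0, -0.1, -0.1]
(9, 30.5, 2.5) [ 0.5927 -0.059   0.0341] [0.11, 0.01, 0.61] [0.0, -2.6, -0.1]
(14, 30.5, 2.5) [ 0.5922 -0.0639  0.0341] [-0.39, 0.01, 0.56] [0.0, -2.6, -0.1]
(14, 29, 0) [ 0.5922 -0.0639  0.0277] [-0.44, 0.01, 1.2] [0.0, -5.1, -0.1]
14.4 [ 0.5924 -0.0606  0.0401] [ 0.2  0.5 -1.7] [-0.47  0.94  0.83  1.83 -1.04  0.88  0.82] 0.02581451999291644
```

View pics/c8.png

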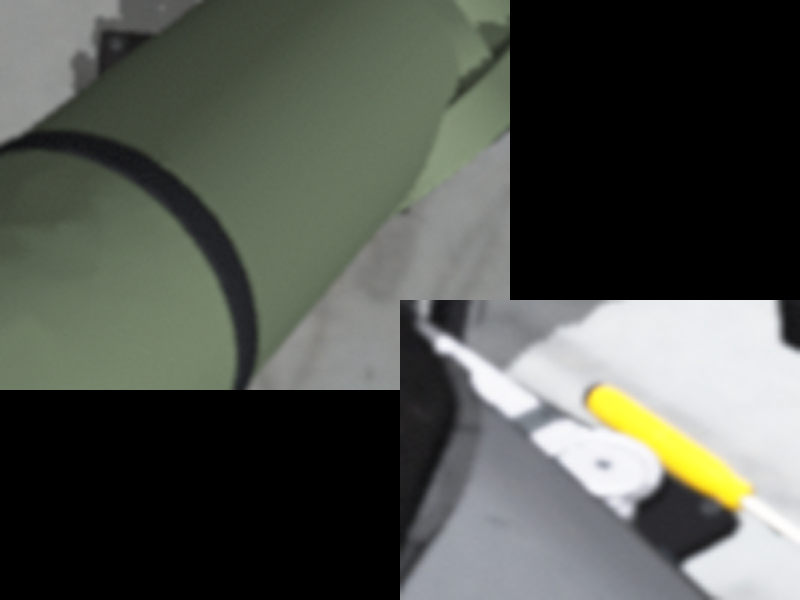

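The head, at (603,465), now sits over the ring and the eye is under it. I level the bar and seat it.

Emit:
{"method": "servo_tool", "body": {
  "plan": [
    [2.4,0,0,0.6,0,-2.6,0],
    [2.4,-0.2,0,0.6,0,-2.6,0],
    [2.4,-0.25,0,0.6,0,-2.6,0],
    [2.4,-0.28,0,0.9,0,-3.9,0],
    [2.4,-0.3,0,1.2,0,-5.1,0],
    [2.4,-0.3,0,1.2,0,-5.1,0],
    [2.4,-0.3,0,1.2,0,-5.1,0]
  ]
}}

```text
clock: 15.2
position: [0.5924, -0.0629, 0.028]
tool_rot: [3.14, 0.002, 1.468]
force: [-0.3, -0.0, -0.5]
grip_width: 0.0264
finger_force: 97.8
```

```bash
python3 -c "
from way import *
show((14,29,0)); print(bot.observe()['moment'],bot.observe()['tool_rot'])"
```

```text
(14, 29, 0) [ 0.5922 -0.0639  0.0277] [-0.1, -0.01, 0.03] [0.1, 0.1, -0.1]
15.2 [ 0.5924 -0.0629  0.028 ] [-0.3 -0.  -0.5] [-0.53  0.98  0.86  1.84 -1.02  0.83  0.76] 0.0263581040699899
[-0.09347155 -0.04992535  0.05522096] [3.13995579e+00 2.07980845e-03 1.46754328e+00]
```

Emit:
{"method": "servo_tool", "body": {
  "plan": [
    [4.5,0,0,0,0,0,0],
    [4.5,0,0,0,0,0,0],
    [4.5,0,0,0,0,0,0],
    [4.5,0,0,-3,0,0,0],
    [4.5,0,0,-7,0,0,0],
    [4.5,0,0,-11,0,0,0],
    [4.5,4,4,-12,0,0,0],
    [4.5,8,6,-12,0,0,0],
    [4.5,10,6,-12,0,0,0],
    [4.5,10,6,-12,0,0,0]
  ],
  "force": 30
}}

```text
clock: 16.2
position: [0.6628, 0.0343, 0.1474]
tool_rot: [3.14, 0.001, 1.472]
force: [-0.1, -1.2, -0.1]
grip_width: 0.0449
finger_force: 0.0
```

```bash
python3 -c "
from way import *
o=bot.observe();print(o['position'],o['qpos'],o['force'])
H=S-U*.122-V*.036
for a in (.24,): k=H+.042*(-U*np.cos(a)+V*np.sin(a)); print('hinge',H,'knob',k)
f=grab('top','top5');g=grab('scene','scene7')
c=np.zeros((600,800,3),np.uint8);c[:390,:510]=cv2.resize(f['frame'][180:310,300:470],(510,390),interpolation=cv2.INTER_CUBIC)
c[300:,400:]=cv2.resize(g['frame'][240:360,340:500],(400,300),interpolation=cv2.INTER_CUBIC)
cv2.imwrite('pics/c9.png',c)"
```

```text
[0.6628446  0.03426415 0.14735836] [-0.69635915  0.93578265  1.01492015  1.59591213 -0.86527068  1.11432204
  0.44358011] [-0.08695496 -1.16273264 -0.12299847]
hinge [ 0.55874748 -0.03659888] knob [0.5727818  0.00298695]
```

View pics/c9.png

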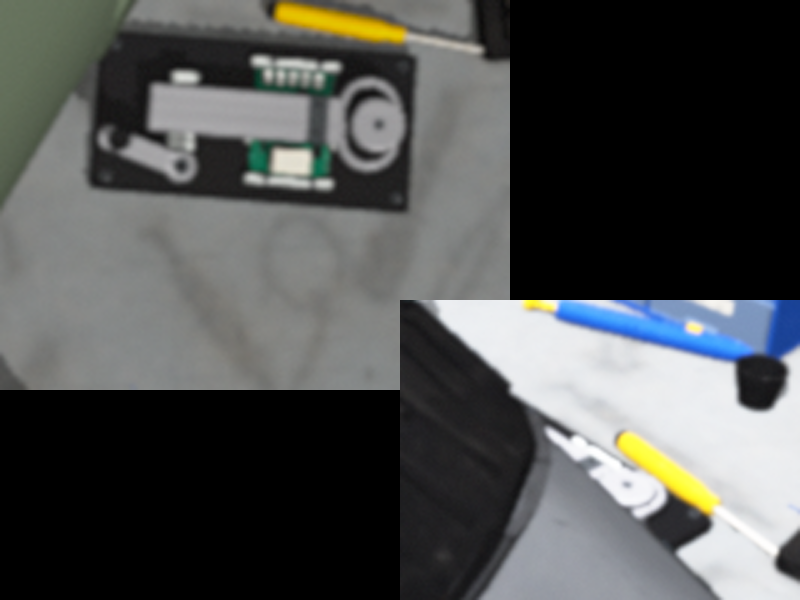

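The top view shows the bar mounted: the eye is round the stud at (372,125) and the tail lies between the cheeks at (183,109). The latch knob is at (113,137). I go for the latch.

```bash
cat > lat.py <<'E'
from way import *
H=np.array([.558,-.037])
def kp(a,z,b=None):
    k=H+.042*(-U*np.cos(a)+V*np.sin(a)); s,r=rel([*k,z],[np.pi,0,YAW+np.pi-(a if b is None else b)]); print(a,k.round(4),s.tolist(),r.tolist())
E
python3 -c "
from lat import *
kp(.24,.11);kp(.24,.046)"
```

```text
0.24 [0.572  0.0026] [-3.67, -8.66, 3.79] [0.1, 0.1, 13.6]
0.24 [0.572  0.0026] [-3.66, -8.66, 10.19] [0.1, 0.1, 13.6]
```

Emit:
{"method": "servo_tool", "body": {
  "plan": [
    [4,-2,-4,1,0,0,6],
    [4,-3.6,-8.7,3,0,0,13.6],
    [4,-3.6,-8.7,3.8,0,0,13.6],
    [4,-3.6,-8.7,3.8,0,0,13.6],
    [4,-3.6,-8.7,7,0,0,13.6],
    [4,-3.6,-8.7,9,0,0,13.6],
    [4,-3.6,-8.7,10.2,0,0,13.6],
    [1.8,-3.6,-8.7,10.2,0,0,13.6],
    [1.8,-3.6,-8.7,10.2,0,0,13.6],
    [1.8,-3.6,-8.7,10.2,0,0,13.6]
  ]
}}

```text
clock: 17.3
position: [0.5728, 0.0033, 0.047]
tool_rot: [3.138, 0.001, 1.23]
force: [-0.4, 0.5, 0.5]
grip_width: 0.0182
finger_force: 0.0
```

```bash
python3 -c "
from lat import *
o=bot.observe();print(o['position'],o['qpos'],o['force'],o['grip_width'],o['finger_force'])
for a in np.arange(.24,1.7,.15): kp(a,.046,min(a,1.3))"
```

```text
[0.57279396 0.00327834 0.04698014] [-0.70160111  0.97231614  0.94573585  1.899473   -1.0592372   0.87382644
  0.46995456] [-0.43126209  0.54433177  0.47133245] 0.018242293413673897 0.0
0.24 [0.572  0.0026] [-0.09, -0.05, 0.1] [0.2, 0.0, -0.0]
0.39 [0.5778 0.    ] [-0.14, 0.58, 0.1] [0.2, 0.0, 8.6]
0.54 [ 0.5831 -0.0033] [-0.28, 1.19, 0.1] [0.2, 0.0, 17.2]
0.6900000000000001 [ 0.5879 -0.0075] [-0.51, 1.78, 0.1] [0.2, -0.0, 25.8]
0.8400000000000001 [ 0.5919 -0.0123] [-0.82, 2.32, 0.11] [0.2, -0.0, 34.4]
0.9900000000000001 [ 0.5953 -0.0176] [-1.22, 2.81, 0.11] [0.2, -0.0, 43.0]
1.1400000000000001 [ 0.5977 -0.0234] [-1.68, 3.24, 0.11] [0.2, -0.1, 51.5]
1.2900000000000003 [ 0.5993 -0.0295] [-2.2, 3.6, 0.11] [0.2, -0.1, 60.1]
1.4400000000000002 [ 0.6    -0.0357] [-2.77, 3.87, 0.11] [0.2, -0.1, 60.7]
1.59 [ 0.5997 -0.042 ] [-3.37, 4.05, 0.11] [0.2, -0.1, 60.7]
```

Emit:
{"method": "servo_tool", "body": {
  "plan": [
    [1.8,-0.1,0.6,0.05,0,0,8],
    [1.8,-0.25,1.2,0.05,0,0,16],
    [1.8,-0.5,1.8,0.05,0,0,24],
    [1.8,-0.8,2.3,0.05,0,0,32],
    [1.8,-1.2,2.8,0.05,0,0,40],
    [1.8,-1.2,2.8,0.05,0,0,43],
    [1.8,-1.2,2.8,0.05,0,0,43]
  ]
}}

```text
clock: 18.0
position: [0.5948, -0.0173, 0.0461]
tool_rot: [3.139, -0.001, 0.479]
force: [1.2, -0.0, -0.7]
grip_width: 0.0182
finger_force: 0.0
```

```bash
python3 -c "
from lat import *
o=bot.observe();print(o['qpos'],o['grip_width'],o['finger_force'])
for a in (.99,1.14,1.29,1.44,1.55,1.6): kp(a,.047,min(a,1.3))"
```

```text
[-0.70154321  1.08635096  1.07740745  1.84101603 -1.16327416  1.01135285
 -0.19481396] 0.018219322786748166 0.0
0.99 [ 0.5953 -0.0176] [0.02, 0.05, -0.09] [0.2, -0.1, -0.1]
1.14 [ 0.5977 -0.0234] [-0.03, 0.68, -0.09] [0.2, -0.1, 8.5]
1.29 [ 0.5993 -0.0295] [-0.16, 1.29, -0.08] [0.2, -0.1, 17.1]
1.44 [ 0.6    -0.0357] [-0.39, 1.88, -0.08] [0.1, -0.1, 17.7]
1.55 [ 0.5999 -0.0404] [-0.62, 2.28, -0.08] [0.1, -0.1, 17.7]
1.6 [ 0.5996 -0.0424] [-0.73, 2.46, -0.08] [0.1, -0.1, 17.7]
```

Emit:
{"method": "servo_tool", "body": {
  "plan": [
    [1.8,0,0.6,-0.05,0,0,8],
    [1.8,-0.15,1.25,-0.05,0,0,16],
    [1.8,-0.37,1.85,-0.05,0,0,17.5],
    [1.8,-0.6,2.25,-0.05,0,0,17.5],
    [1.8,-0.7,2.4,-0.05,0,0,17.5],
    [1.8,-0.7,2.4,-0.05,0,0,17.5]
  ]
}}

```text
clock: 18.6
position: [0.5993, -0.0421, 0.0463]
tool_rot: [3.14, -0.001, 0.176]
force: [-0.2, 0.3, -0.1]
grip_width: 0.0181
finger_force: 0.0
```

Emit:
{"method": "servo_tool", "body": {
  "plan": [
    [3.5,0,0,0,0,0,0],
    [3.5,0,0,0,0,0,0],
    [3.5,0,0,-3,0,0,0],
    [3.5,0,0,-7,0,0,0],
    [3.5,0,0,-11,0,0,0],
    [3.5,9,-2,-12,0,0,0],
    [3.5,9,-2,-12,0,0,0],
    [3.5,9,-2,-12,0,0,0],
    [3.5,9,-2,-12,0,0,0]
  ]
}}

```text
clock: 19.5
position: [0.6844, -0.0063, 0.1658]
tool_rot: [3.139, -0.001, 0.175]
force: [-0.1, -0.4, -1.0]
grip_width: 0.0351
finger_force: 0.0
```

```bash
python3 -c "
from lat import *
o=bot.observe();print(o['position'],o['qpos'],o['force'],o['clock'])
f=grab('top','top6')
cv2.imwrite('pics/c10.png',cv2.resize(f['frame'][170:320,280:480],(800,600),interpolation=cv2.INTER_CUBIC))
print('hinge-knob expected px',(proj(f,[*H,.04])-[280,170])*4,(proj(f,[*(H+.042*V),.06])-[280,170])*4)"
```

```text
[ 0.68439634 -0.00628397  0.1657884 ] [-0.67186511  1.06799708  1.2312994   1.52274013 -1.02954369  1.29683547
 -0.70899476] [-0.12104682 -0.37011709 -0.97425445] 19.5
hinge-knob expected px [319.25734893 254.99590124] [331.15883753 160.71416997]
```

View pics/c10.png

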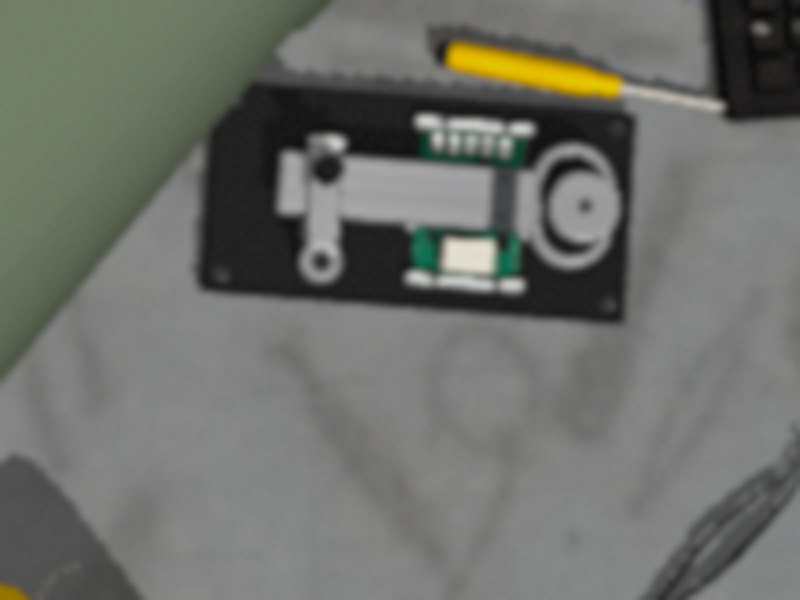

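The latch arm runs square across the tail, from hinge (321,261) to knob (327,165), about 1.5 rad. The eye is under the stud head and the arm is clear, so I hand in the job.

```bash
python3 -c "
from workcell import bot
print(bot.job_done())"
```

```text
the job is handed in; nothing more can be done
None
```

The keeper bar is mounted with its eye under the stud head, its tail in the fork and the latch swung across it; I handed the job in at about 19.5 s, and the hand-in call gave no verdict.

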